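Load a spool on the thread winder and snap its cap on

TASK

Slip the empty wooden spool over the upright spindle of the thread winder until it rests fully down on the winder, and let go of it. Then put the snap cap on the stud at the top of the spindle and press it down until it clicks and sits fully home; keep pressing after the click and finish like that, with the gripper still pushing the cap firmly down. Leave the other things on the desk where they are.

Things in the scene. Friction and masses are not known exactly. Their poses are not given: they have to be found in the camera images.
- spool_center (a point): Centre of the empty wooden spool (the big one), half-way up (22.5 mm above its underside); z is its axis, it stands upright. 45 mm high; two flanges 50 mm in diameter and 7 mm thick at bottom and top, barrel between them 36 mm; a straight 28 mm hole goes right through. 45 g. Starts on the desk, left or right of the winder.
- cap_center (a point): Centre of the snap cap, half-way up (18 mm above its underside): a plain white plastic cylinder 32 mm in diameter and 36 mm high, closed flat top, standing with its open side down; z is its axis. Its hole, open below, is 31 mm deep: 15 mm wide at the bottom lip (3 mm thick), 21 mm wide for the next 10 mm, 14 mm wide above. 25 g. Starts on the other side of the winder from the spool.
- seat (a point): Centre of the shoulder (a rigid flat ring) at the top of the spindle, where the snap cap sits: 82 mm above the desk; z up. When home, the cap's underside rests on the shoulder, so its centre is 18 mm above this point; it then stays 2 mm clear of the spool's top.
- stud_tip (a point): Tip of the stud, 29 mm above the shoulder. The stud is 11 mm in diameter, its last 7 mm tapering to 5 mm. Four spring-loaded balls, 7 mm above the shoulder, stand out to 18 mm across. The cap's lip meets them with its underside 10 mm above the shoulder; pressing on takes 4 to 12 N, then the force falls as the lip passes below the balls (click) and the cap lands on the shoulder.
- spindle: The fixed upright steel spindle of the winder, 23 mm in diameter and 47 mm high from the winder's deck to the shoulder (top edge chamfered 1 mm). Origin on its axis at the deck, 35 mm above the desk; z up; x points to the winder's gearbox. A spool fully down stands on the deck, its centre 22.5 mm above this origin.
- winder: The fixed thread winder. Origin on the desk under the spindle's axis, z up, x towards the gearbox (away from the robot). Grey base plate 165 by 100 mm and 22 mm high, from 50 mm behind to 115 mm ahead of the origin along x; round steel deck 68 mm in diameter, top 35 mm above the desk, about the spindle; gearbox with a small crank 70 to 110 mm ahead along x, 70 mm wide, 67 mm high.
- tiffin: Bystander: steel tiffin 114 mm in diameter, 140 mm high with its handle; origin under its centre.
- stapler: Bystander: blue plastic stapler 130 by 36 mm, 55 mm high; origin under its centre, x along it.
- pencil: Bystander: pencil with a silicone tip, 190 mm long, 8 mm thick, lying on the desk; origin under its centre, x along it.
- bowl: Bystander: ceramic bowl 120 mm in diameter, 50 mm high, a glass marble in it; origin under its centre.
- bobbin: Bystander: small wooden bobbin without a hole, 24 mm in diameter and 28 mm high; not the spool. Origin under its centre.
- pin_tin: Bystander: flat round steel tin, 62 mm in diameter, 24 mm high; origin under its centre.

How it is judged (in metres and radians):
On the way, in this order (a step that is already met when the one before it is completed fails the run):
1. the spool is fully down on the winder's spindle and let go, the cap not yet on (horizontal distance between spool_center and seat below 0.004 m and z of spool_center in the frame of spindle between 0.02 and 0.0245 m and angle between spool_center's own z axis and vertical below 0.08 rad and contact force between the fingers and spool below 0.2 N and distance between cap_center and seat above 0.03 m), for 0.2 s.
2. the cap has clicked over the balls and sits on the shoulder (horizontal distance between cap_center and seat below 0.004 m and z of cap_center in the frame of seat between 0.015 and 0.0198 m and angle between cap_center's own z axis and vertical below 0.1 rad), for 0.2 s.
At the end, for the whole second after the job is handed in: Spool fully down (4 mm of the axis, 2 mm of height, upright within 0.08 rad); cap home on the shoulder (4 mm of the axis, at most 1.8 mm high, level within 0.1 rad), at rest; over 3 N between fingers and cap and over 3 N between cap and spindle, all through the last second (all of step 2 and horizontal distance between spool_center and seat below 0.004 m and z of spool_center in the frame of spindle between 0.02 and 0.0245 m and angle between spool_center's own z axis and vertical below 0.08 rad and contact force between cap and spindle above 3 N and contact force between the fingers and cap above 3 N and linear speed of cap below 0.02 m/s); the arm keeps its last pose, push and grip.
It fails at once if one of the other things on the desk is moved more than 30 mm (distance of any of tiffin, stapler, pencil, bowl, bobbin, pin_tin from where it was at the start of the episode above 0.03 m).
It also fails if it takes over 72 s, if anything falls off the work surface, if the arm or the gripper's body presses on something with over 40 N, if the wrist force passes 120 N, or if a joint passes its speed limit or range.

ROBOT

A 6-joint arm with a two-finger parallel gripper is mounted at the origin on the work surface. World frame = base frame: x ahead of the robot, y to its left, z up, the work surface at z = 0. Lengths are in mm, angles in rad, forces in N, time in s.
With the tool pointing down it reaches from about 350 to 975 mm from the base axis. Payload 7.1 kg.
Tool frame: the origin (TCP) lies between the finger pads; the fingertips stand 19 mm ahead of it and the grasp point (between the pads) is the TCP (ctrl.tcp_to_tips is the distance from the TCP to the fingertips, in mm); z points along the fingers, y is the line along which they close (so a half turn about z gives the same grasp; the last joint's range is limited). The gripper opens to 88 mm and grips with 3 to 60 N. Pads are 20 mm wide; open, the fingers measure 115 mm over their backs; the gripper's body (75 mm by 178 mm) begins 61 mm behind the grasp point.
Start: joints at [-0.019, 0.423, 1.63, -0, 1.089, -0.019], TCP at [624.984, 0.026, 241.675] pointing down, gripper open.
Joint ranges: [-3, 3], [-0.9, 2.11], [0.09, 2.58], [-1.31, 4.45], [0.11, 2.69], [-2.54, 2.54]. Speed limits (rad/s): [2.39, 2.39, 3.01, 3.14, 3.14, 3.14].

INTERFACE

Orientations are given as a rotation vector (axis times angle).
In Python, from workcell import status, optics, ctrl gives the robot as it stands. The module is installed in compiled form; this text tells all that it offers.
- The arm moves only by the shell command python3 -m inch 'ROWS'. ROWS is JSON, a list that holds one entry, the list of rows, each a list of 7 numbers: the shift along the tool's x, y, z in mm, then the turn, a rotation vector about the tool's x, y, z in rad, then the opening in per cent of the stroke, from 0 (shut) to 100 (fully open). A call has 1 to 20 rows; each row is the pose to reach, as a shift and turn from the pose commanded when the call began, along the tool's axes at that moment; what a row does not reach only later rows make up. A row lasts 1/10 s, in which the tool goes at most 50 mm and 8.59 degrees, less where a joint would pass 70% of its speed; a pose out of reach is approached as far as the arm can. A call with a gripper value outside its range is refused whole. The fingers move at their own pace and stop on an object; the grip force is fixed at half the most. Time passes only in rows, so rows that repeat a pose let the fingers close. It gives the time, the measured TCP pose, the force, the opening and the grip force at its end, in the units of the state.
- status.get_obs(): the state, without advancing time (a new reading comes with each control period).
- optics.get_image(name): name is "scene" or "side" or "wrist"; returns a dict with "frame" (420x560x3 uint8, red, green, blue), "fx", "fy", "cx", "cy" (pixels), "k1" (the pictures are not rectified: a ray, as slopes to the right and down, at radius r is drawn at 1 + k1 r^2 times it, then the intrinsics apply), "rvec" (rotation vector, rad) and "tvec" (3), from world to camera coordinates, as OpenCV has them; the wrist camera has in their place "hand_eye" (4x4, takes a point from camera to tool coordinates, whose origin is the TCP and whose axes are the flange's). Camera axes: x right, y down, z forward; pixel columns grow to the right and rows downward; lengths in mm; the calibration is good to about 2 mm. A picture is of the moment at which its call begins: read the wrist's pose just before it. There is no depth.
- ctrl.close_job(): hands the job in; it is judged then, once.
The state is a dict: "t": time; "qpos": joint angles; "qvel": joint speeds; "joint_torque": joint torques, N m; "ee_pos": TCP position; "orientation": TCP orientation; "ft_force": force on the tool from outside, world axes, zero at the start; "moment": the same for the moment, N m; "width": finger opening in mm; "grasp_force": force on a finger pad.
Only numpy, scipy, OpenCV 4.12 (cv2) and the standard library are available. Lean on these libraries where they do the work, as an engineer would, in place of code of your own. Each camera call takes 0.05 s, during which the arm holds its last target. There are 200 camera calls.

## Working session

There is one attempt and no reset: what is moved stays moved. The work goes in short steps, Python scripts to look and compute and a shell command to move; the robot and the scene stay as the last step left them, time stands still between calls to the robot, and variables do not carry over. Pictures are saved under pics/ and viewed, at most 10 in all, crops included, and the job is handed in when it is done.

```bash
mkdir -p pics
cat > h.py <<'E'
import numpy as np, cv2
from workcell import status, optics, ctrl
from scipy.spatial.transform import Rotation as R
def grab(name):
    s=status.get_obs(); d=optics.get_image(name); d['s']=s; return d
def save(d,fn): cv2.imwrite('pics/'+fn,cv2.cvtColor(d['frame'],cv2.COLOR_RGB2BGR))
def cam(d):
    if 'hand_eye' in d:
        H=np.array(d['hand_eye']); T=np.eye(4); T[:3,:3]=R.from_rotvec(d['s']['orientation']).as_matrix(); T[:3,3]=d['s']['ee_pos']
        M=T@H; return M[:3,:3],M[:3,3]
    Rm=R.from_rotvec(np.ravel(d['rvec'])).as_matrix(); return Rm.T,-Rm.T@np.ravel(d['tvec'])
def ray(d,u,v):
    x=np.array([(u-d['cx'])/d['fx'],(v-d['cy'])/d['fy']]); 
    y=x.copy()
    for _ in range(20): y=x/(1+d['k1']*(y@y))
    A,c=cam(d); return c,A@np.array([y[0],y[1],1])
def onz(d,u,v,z):
    c,r=ray(d,u,v); return c+r*(z-c[2])/r[2]
def proj(d,p):
    A,c=cam(d); q=A.T@(np.array(p)-c); y=q[:2]/q[2]; y=y*(1+d['k1']*(y@y)); return np.array([y[0]*d['fx']+d['cx'],y[1]*d['fy']+d['cy']])
E
python3 - <<'E'
from h import *
for n in ['scene','side','wrist']:
    d=grab(n); save(d,n+'0.png'); A,c=cam(d); print(n,c.round(),A[:,2].round(2),d['fx'],d['k1'])
s=status.get_obs(); print(s['t'],s['ee_pos'],s['orientation'],s['width'])
print(R.from_rotvec(s['orientation']).as_matrix().round(3))
E
```

```text
scene [1079.  237.  990.] [-0.5  -0.22 -0.84] 458.1645153774844 -0.11976252604195953
side [343. 745. 613.] [ 0.23 -0.79 -0.56] 403.68903194205154 -0.12277606096261441
wrist [624.  83. 384.] [-0.   -0.3  -0.95] 323.0292898245589 -0.005630647975852292
0.15 [6.24626683e+02 2.99708466e-02 2.41106491e+02] [-2.22092070e+00 -2.22084867e+00  1.19123246e-03] 88.04390404112274
[[ 0.     1.    -0.001]
 [ 1.    -0.     0.   ]
 [ 0.    -0.001 -1.   ]]
```

View pics/scene0.png

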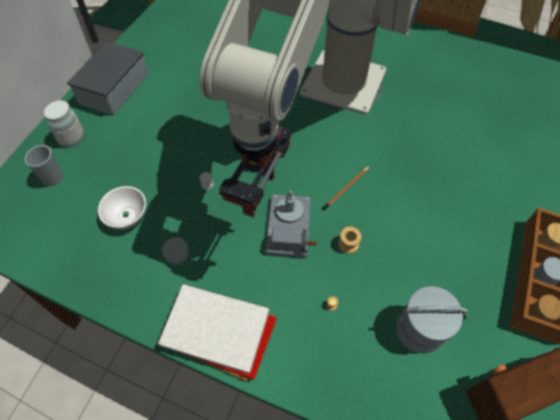

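View pics/side0.png

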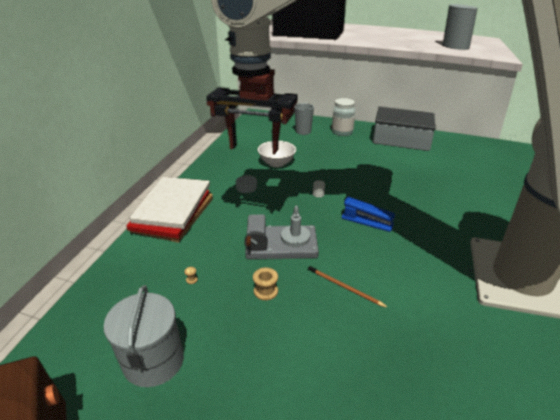

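View pics/wrist0.png

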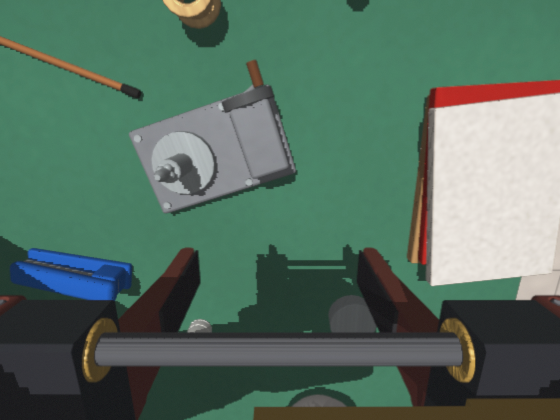

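Scene view: spool at (349,240), winder with stud at about (290,197), and cap in shadow at about (206,180). Side view: spool (265,283), stud (296,208), cap (319,188). Wrist view: stud near (165,170), with the cap partly hidden at (200,328) between the stapler and the pin tin.

Run:
```python
from h import *
def tri(l):
    A=np.zeros((3,3));b=np.zeros(3)
    for c,r in l:
        r=r/np.linalg.norm(r);P=np.eye(3)-np.outer(r,r);A+=P;b+=P@c
    return np.linalg.solve(A,b)
S,D,W=grab('scene'),grab('side'),grab('wrist')
print('spool',onz(S,349,234,45),onz(D,265,275,45),tri([ray(S,349,240),ray(D,265,283)]))
print('stud',tri([ray(S,290,193),ray(D,296,207)]),'cap',tri([ray(S,206,180),ray(D,319,188)]),onz(W,200,326,36))
print('deck W',onz(W,183,163,35),'gear',onz(W,262,138,67))
for p in [(30,255),(130,270),(115,295),(15,280)]: print('stapler',onz(W,*p,40))
print('tin',onz(S,175,250,24),onz(W,350,315,24),'pencil',onz(W,138,93,4),onz(S,366,168,4),'bobbin',onz(S,332,303,20))
for n,d,(u,v) in [('S',S,(349,240)),('S',S,(288,205)),('S',S,(206,180)),('D',D,(265,283)),('D',D,(296,225)),('D',D,(319,188))]: pass
t=lambda d,u,v:cv2.resize(d['frame'][v-35:v+35,u-45:u+45],None,fx=3,fy=3,interpolation=cv2.INTER_CUBIC)
im=np.vstack([np.hstack([t(S,349,240),t(S,288,205),t(S,206,180)][:3]),np.hstack([t(D,265,283),t(D,296,225),t(D,319,188)])])
im=cv2.resize(im,(780,404));cv2.imwrite('pics/crop.png',im[...,::-1])
```

```text
spool [536.88530099 187.04667915  45.        ] [539.61457348 187.68377923  45.        ] [539.89779593 190.4983163   24.41124503]
stud [520.32062697  28.5525114  108.20316245] cap [ 512.58378158 -209.05098559   19.92747905] [ 525.22168045 -177.65804504   36.        ]
deck W [521.42809554  29.17572241  35.        ] gear [608.80146861  58.14228575  67.        ]
stapler [334.49920513 -77.53371784  40.        ]
stapler [449.06204216 -96.74242285  40.        ]
stapler [ 426.15967615 -130.51478109   40.        ]
stapler [ 308.82889063 -110.36321654   40.        ]
tin [ 725.4781805  -180.05839364   24.        ] [ 717.62353276 -169.6571085    24.        ] pencil [469.0864706  101.97613541   4.        ] [302.09447371 164.55543205   4.        ] bobbin [703.5260852  205.79500082  20.        ]
```

View pics/crop.png

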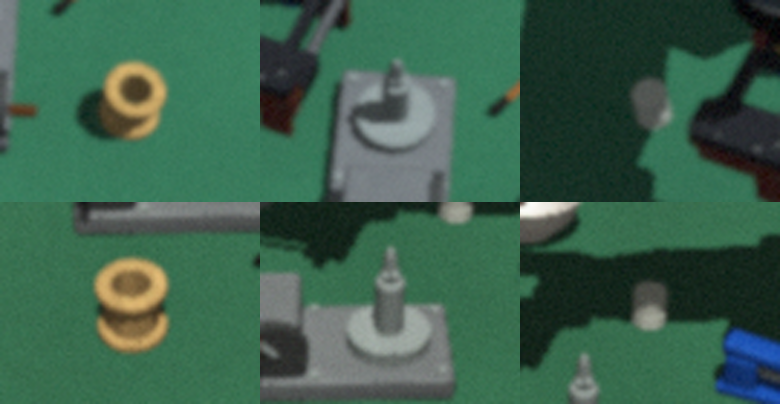

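Crops: the spool rings, deck, stud and cap are all clearly visible. Rough positions: spool (539,188), spindle (521,29), cap about (518,-205). Next I move so the wrist camera views the spool.

```bash
python3 -m inch '[[[30,-20,10,0,0,0,100],[65,-44,20,0,0,0,100],[100,-66,30,0,0,0,100],[125,-84,40,0,0,0,100],[125,-84,40,0,0,0,100],[125,-84,40,0,0,0,100],[125,-84,40,0,0,0,100]]]'
python3 - <<'E'
from h import *
W=grab('wrist');save(W,'w1.png');print(proj(W,[539,188,45]),proj(W,[521,29,35]))
E
```

```text
t: 1.0
ee_pos: [542.0, 124.5, 202.2]
orientation: [2.221, 2.22, 0.001]
ft_force: [-0.7, -0.7, 0.5]
width: 87.7
grasp_force: 0.0
[275.02518882 133.49805375] [258.8322822  284.03525153]
```

View pics/w1.png

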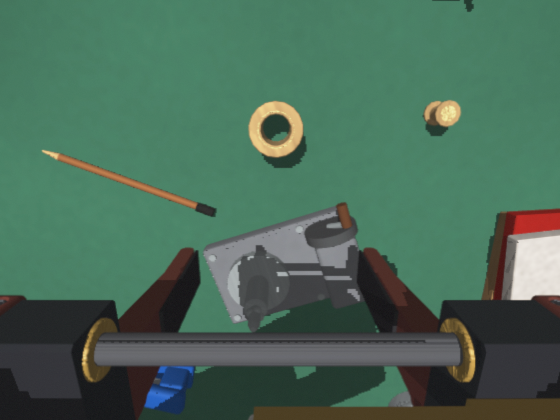

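Wrist view from the new pose: the spool ring centre is at about (276,129), seen almost straight from above. Now the same view for the spindle, then the cap.

```bash
python3 - <<'E'
from h import *
W=grab('wrist');h=cv2.cvtColor(W['frame'],cv2.COLOR_RGB2HSV)
m=((h[...,0]>8)&(h[...,0]<32)&(h[...,1]>90)&(h[...,2]>110)).astype(np.uint8)*255
m[:, :220]=0;m[:,340:]=0;m[180:]=0
cs,_=cv2.findContours(m,cv2.RETR_EXTERNAL,cv2.CHAIN_APPROX_NONE);c=max(cs,key=cv2.contourArea)
e=cv2.fitEllipse(c);print(e,cv2.minEnclosingCircle(c),onz(W,*e[0],45),'expected px dia',W['fx']*50/(cam(W)[1][2]-45))
E
python3 -m inch '[[[-40,-5,0,0,0,0,100],[-80,-10,0,0,0,0,100],[-120,-15,0,0,0,0,100],[-157,-20,0,0,0,0,100],[-157,-20,0,0,0,0,100],[-157,-20,0,0,0,0,100],[-157,-20,0,0,0,0,100]]]'
python3 - <<'E'
from h import *
W=grab('wrist');save(W,'w2.png');A,c=cam(W);print(c,proj(W,[521,29,35]),proj(W,[521,29,111]))
np.save('w2.npy',[W],allow_pickle=True)
E
python3 -m inch '[[[-40,0,0,0,0,0,100],[-80,0,0,0,0,0,100],[-120,0,0,0,0,0,100],[-160,0,0,0,0,0,100],[-200,0,0,0,0,0,100],[-234,0,0,0,0,0,100],[-234,0,0,0,0,0,100],[-234,0,0,0,0,0,100],[-234,0,0,0,0,0,100]]]'
python3 - <<'E'
from h import *
W=grab('wrist');save(W,'w3.png');A,c=cam(W);print(c,proj(W,[519,-205,36]))
np.save('w3.npy',[W],allow_pickle=True)
a=cv2.imread('pics/w2.png')[50:250,180:380];b=cv2.imread('pics/w3.png')[50:250,180:380]
cv2.imwrite('pics/w23.png',cv2.resize(np.hstack([a,b]),(800,400)))
E
```

```text
((275.4537353515625, 128.6748504638672), (53.3397331237793, 55.1357307434082), 174.7352294921875) ((275.5, 128.66981506347656), 27.991680145263672) [539.49379297 192.02789606  45.        ] expected px dia 53.88871060853392
t: 1.8
ee_pos: [521.4, -31.7, 201.8]
orientation: [2.222, 2.221, 0.001]
ft_force: [0.1, -0.4, 0.2]
width: 88.3
grasp_force: 0.0
[520.85557731  51.17752619 344.35863693] [278.0529898  135.87731623] [278.10237935 143.73068914]
t: 2.75
ee_pos: [521.1, -264.4, 201.5]
orientation: [-2.219, -2.222, -0.0]
ft_force: [-0.6, 0.6, -0.6]
width: 88.0
grasp_force: 0.0
[ 520.60035515 -181.55335136  344.04820929] [276.47658473 137.51544006]
```

View pics/w23.png

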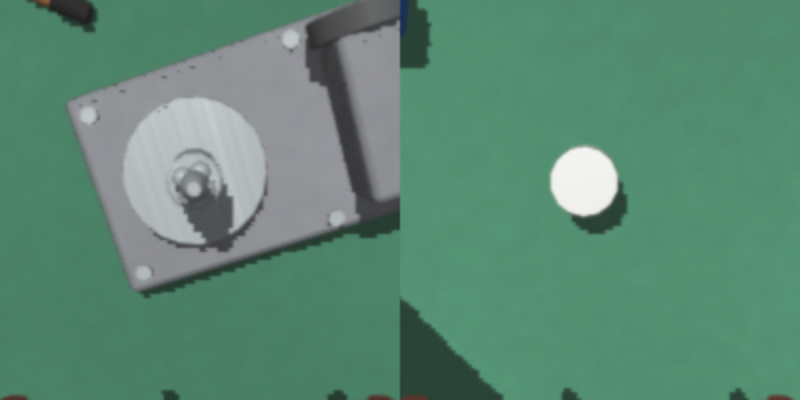

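Left crop: deck and stud are concentric and match a spindle at (520.6,29.1). Right crop: cap top at pixel (272,140), which gives about (514.7,-207.9). Back to the spool at (539.5,192.0).

```bash
python3 -m inch '[[[40,2,0,0,0,0,100],[85,4,0,0,0,0,100],[130,6,10,0,0,0,100],[175,8,10,0,0,0,100],[220,10,10,0,0,0,100],[265,12,20,0,0,0,100],[310,14,20,0,0,0,100],[355,16,30,0,0,0,100],[400,18,40,0,0,0,100],[435,18.4,50,0,0,0,100],[456.4,18.4,60,0,0,0,100],[456.4,18.4,80,0,0,0,100],[456.4,18.4,100,0,0,0,100],[456.4,18.4,100,0,0,0,100],[456.4,18.4,100,0,0,0,100]]]'
python3 - <<'E'
from h import *
s=status.get_obs();p=np.array([539.5,192,25])-s['ee_pos'];print(R.from_rotvec(s['orientation']).as_matrix().T@p,s['qvel'].round(3) if hasattr(s['qvel'],'round') else s['qvel'])
E
```

```text
t: 4.3
ee_pos: [538.8, 191.1, 101.8]
orientation: [-2.22, -2.223, 0.001]
ft_force: [-0.3, 0.3, 0.8]
width: 87.5
grasp_force: 0.0
[ 0.87599281  0.79413928 76.83965076] [-0.01  -0.021 -0.016  0.    -0.001 -0.002]
```

```bash
python3 -m inch '[[[0.8,0.5,20,0,0,0,100],[0.8,0.5,40,0,0,0,100],[0.8,0.5,60,0,0,0,100],[0.8,0.5,72,0,0,0,100],[0.8,0.5,76,0,0,0,100],[0.8,0.5,76,0,0,0,100],[0.8,0.5,76,0,0,0,60],[0.8,0.5,76,0,0,0,20],[0.8,0.5,76,0,0,0,20],[0.8,0.5,76,0,0,0,20],[0.8,0.5,76,0,0,0,20],[0.8,0.5,76,0,0,0,20]]]'
```

```text
t: 5.5
ee_pos: [540.0, 191.3, 25.9]
orientation: [2.221, 2.221, 0.0]
ft_force: [0.2, -0.2, 3.1]
width: 49.4
grasp_force: 30.0
```

```bash
python3 -m inch '[[[0,0,-20,0,0,0,20],[0,0,-50,0,0,0,20],[0,0,-90,0,0,0,20],[0,0,-125,0,0,0,20],[-20,-3,-135,0,0,0,20],[-50,-7,-135,0,0,0,20],[-85,-11,-135,0,0,0,20],[-120,-15,-135,0,0,0,20],[-150,-18,-135,0,0,0,20],[-162.4,-19.2,-135,0,0,0,20],[-162.4,-19.2,-135,0,0,0,20],[-162.4,-19.2,-135,0,0,0,20],[-162.4,-19.2,-135,0,0,0,20],[-162.4,-19.2,-135,0,0,0,20]]]'
python3 - <<'E'
from h import *
S,D=grab('scene'),grab('side')
e=S['s']['ee_pos'];print(e)
for n,d in (('S',S),('D',D)): print(n,'stud',proj(d,[520.6,29.1,111]),'spoolbot',proj(d,[e[0],e[1],e[2]-25.5]),'c',proj(d,[e[0],e[1],e[2]-3]))
t=lambda d,u,v:cv2.resize(d['frame'][v-45:v+45,u-45:u+45],(400,400),interpolation=cv2.INTER_CUBIC)
a=proj(S,[520.6,29.1,120]).astype(int);b=proj(D,[520.6,29.1,120]).astype(int);print(a,b)
cv2.imwrite('pics/ins.png',np.hstack([t(S,*a),t(D,*b)])[...,::-1])
E
```

```text
t: 6.9
ee_pos: [520.9, 29.9, 160.6]
orientation: [-2.22, -2.223, -0.0]
ft_force: [0.7, -0.2, -0.5]
width: 48.8
grasp_force: 30.0
[520.85483322  29.8626021  160.62344621]
S stud [289.95239874 191.52002257] spoolbot [290.41947374 185.75989538] c [290.61553332 180.00008292]
D stud [295.02368396 206.73016105] spoolbot [295.05160004 197.72994989] c [295.2687291  188.92243115]
[290 189] [295 203]
```

View pics/ins.png

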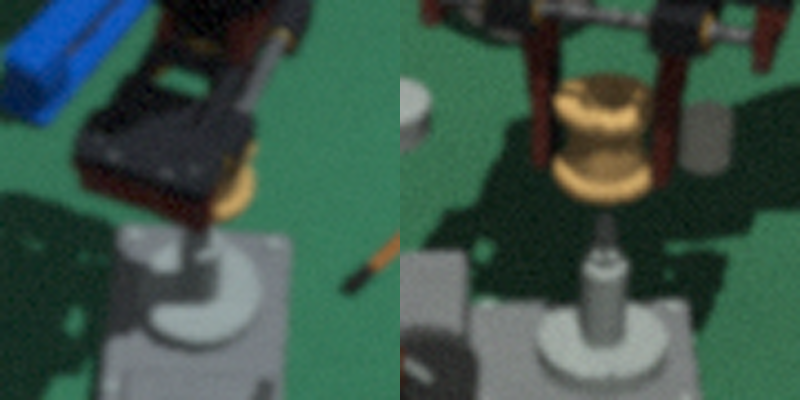

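Side crop: the spool is upright and its axis lines up with the stud (both near x=604). Descending in guarded stages.

```bash
python3 -m inch '[[[-1,0,15,0,0,0,20],[-1,0,30,0,0,0,20],[-1,0,42,0,0,0,20],[-1,0,50,0,0,0,20],[-1,0,55,0,0,0,20],[-1,0,60,0,0,0,20],[-1,0,64,0,0,0,20],[-1,0,64,0,0,0,20]]]'; python3 -m inch '[[[0,0,0,0,0,0,20],[0,0,0,0,0,0,20]]]'
```

```text
t: 7.8
ee_pos: [520.5, 27.8, 96.4]
orientation: [-2.221, -2.221, 0.001]
ft_force: [0.9, 0.1, -0.4]
width: 49.1
grasp_force: 30.0
t: 8.0
ee_pos: [520.9, 27.8, 97.0]
orientation: [2.221, 2.221, 0.001]
ft_force: [0.5, 0.0, -1.5]
width: 48.8
grasp_force: 30.0
```

```bash
python3 -m inch '[[[0.7,0,8,0,0,0,20],[0.7,0,16,0,0,0,20],[0.7,0,24,0,0,0,20],[0.7,0,30,0,0,0,20],[0.7,0,33,0,0,0,20],[0.7,0,35,0,0,0,20],[0.7,0,36,0,0,0,20],[0.7,0,36,0,0,0,20]]]'
```

```text
t: 8.8
ee_pos: [520.8, 28.5, 60.9]
orientation: [2.221, 2.221, 0.0]
ft_force: [-0.0, -0.3, -0.8]
width: 48.9
grasp_force: 30.0
```

```bash
python3 -m inch '[[[0,0,0.7,0,0,0,20],[0,0,0.7,0,0,0,20],[0,0,0.7,0,0,0,85],[0,0,0.7,0,0,0,85],[0,0,0.7,0,0,0,85],[0,0,0.7,0,0,0,85],[0,0,0.7,0,0,0,85],[0,0,0.7,0,0,0,85],[0,0,-10,0,0,0,85],[0,0,-30,0,0,0,85],[0,0,-60,0,0,0,85],[0,0,-90,0,0,0,85],[0,0,-120,0,0,0,85],[0,0,-140,0,0,0,85],[0,0,-140,0,0,0,85]]]'
python3 -m inch '[[[-30,0,0,0,0,0,100],[-60,0,0,0,0,0,100],[-61,0,0,0,0,0,100],[-61,0,0,0,0,0,100],[-61,0,0,0,0,0,100]]]'
python3 - <<'E'
from h import *
W=grab('wrist');save(W,'w4.png');h=cv2.cvtColor(W['frame'],cv2.COLOR_RGB2HSV)
m=((h[...,0]>8)&(h[...,0]<32)&(h[...,1]>90)&(h[...,2]>80)).astype(np.uint8)*255;m[200:]=0;m[:,:220]=0;m[:,340:]=0
cs,_=cv2.findContours(m,cv2.RETR_EXTERNAL,cv2.CHAIN_APPROX_NONE);e=cv2.fitEllipse(max(cs,key=cv2.contourArea))
print(e,onz(W,*e[0],80),'exp px',W['fx']*50/(cam(W)[1][2]-80),proj(W,[520.6,29.1,111]),W['s']['ee_pos'])
cv2.imwrite('pics/w4c.png',cv2.resize(cv2.imread('pics/w4.png')[50:250,180:380],(400,400)))
E
```

```text
t: 10.3
ee_pos: [522.5, 28.6, 204.2]
orientation: [2.218, 2.218, 0.007]
ft_force: [0.3, -0.1, 0.1]
width: 74.7
grasp_force: 0.0
t: 10.8
ee_pos: [520.3, -31.9, 200.2]
orientation: [-2.221, -2.221, 0.001]
ft_force: [-0.3, 0.3, 0.3]
width: 87.6
grasp_force: 0.0
((279.112548828125, 139.38546752929688), (59.64879608154297, 61.16773223876953), 168.5790557861328) [520.57474224  29.44070487  80.        ] exp px 61.47543112408297 [279.2447808  143.55687746] [520.31175036 -31.88101835 200.16213298]
```

View pics/w4c.png

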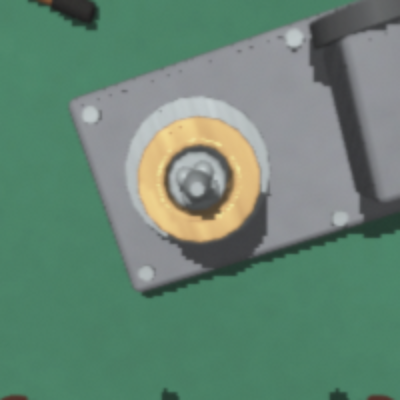

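The spool sits at (520.6,29.4) with its top at 80 mm: fully down, with the stud centred in it. Now the cap.

Run:
```python
from h import *
W=np.load('w3.npy',allow_pickle=True)[0];h=cv2.cvtColor(W['frame'],cv2.COLOR_RGB2HSV)
m=((h[...,1]<40)&(h[...,2]>170)).astype(np.uint8)*255;m[200:]=0;m[:,:220]=0;m[:,340:]=0
cs,_=cv2.findContours(m,cv2.RETR_EXTERNAL,cv2.CHAIN_APPROX_NONE);e=cv2.fitEllipse(max(cs,key=cv2.contourArea))
p=onz(W,*e[0],36);s=status.get_obs();print(e,p,'exp',W['fx']*32/(cam(W)[1][2]-36),'tool shift',R.from_rotvec(s['orientation']).as_matrix().T@(np.r_[p[:2],27]-s['ee_pos']))
```

```text
((271.47857666015625, 140.05081176757812), (33.03573226928711, 33.454071044921875), 177.0420379638672) [ 514.3303264  -207.32725783   36.        ] exp 33.55623231274218 tool shift [-175.63075307   -6.02886103  173.22480951]
```

```bash
python3 -m inch '[[[-30,-1,0,0,0,0,100],[-70,-3,10,0,0,0,100],[-110,-4,30,0,0,0,100],[-150,-5,60,0,0,0,100],[-170,-6,80,0,0,0,100],[-175.5,-6,100,0,0,0,100],[-175.5,-6,120,0,0,0,100],[-175.5,-6,140,0,0,0,100],[-175.5,-6,160,0,0,0,100],[-175.5,-6,170,0,0,0,100],[-175.5,-6,173,0,0,0,100],[-175.5,-6,173,0,0,0,100],[-175.5,-6,173,0,0,0,60],[-175.5,-6,173,0,0,0,10],[-175.5,-6,173,0,0,0,10],[-175.5,-6,173,0,0,0,10],[-175.5,-6,173,0,0,0,10],[-175.5,-6,173,0,0,0,10],[-175.5,-6,173,0,0,0,10]]]'
```

```text
t: 12.75
ee_pos: [514.7, -208.0, 27.7]
orientation: [-2.222, -2.221, -0.0]
ft_force: [0.2, 0.5, 0.1]
width: 35.4
grasp_force: 0.0
```

```bash
python3 -m inch '[[[0,0,0,0,0,0,10],[0,0,0,0,0,0,10],[0,0,0,0,0,0,10],[0,0,0,0,0,0,10]]]'; python3 -m inch '[[[0,0,-15,0,0,0,10],[0,0,-50,0,0,0,10],[0,0,-90,0,0,0,10],[0,0,-125,0,0,0,10],[0,0,-140,0,0,0,10],[30,1,-140,0,0,0,10],[70,2,-140,0,0,0,10],[110,3,-140,0,0,0,10],[150,4,-140,0,0,0,10],[190,5,-140,0,0,0,10],[220,6,-140,0,0,0,10],[236.4,6.1,-140,0,0,0,10],[236.4,6.1,-140,0,0,0,10],[236.4,6.1,-140,0,0,0,10],[236.4,6.1,-140,0,0,0,10],[236.4,6.1,-140,0,0,0,10]]]'
python3 - <<'E'
from h import *
S,D=grab('scene'),grab('side')
e=S['s']['ee_pos'];print(e)
t=lambda d,u,v:cv2.resize(d['frame'][v-45:v+45,u-45:u+45],(400,400),interpolation=cv2.INTER_CUBIC)
a=proj(S,[520.6,29.1,120]).astype(int);b=proj(D,[520.6,29.1,120]).astype(int)
print(proj(D,[520.6,29.1,111])-b,proj(D,[520.6,29.1,e[2]-27])-b)
cv2.imwrite('pics/cap.png',np.hstack([t(S,*a),t(D,*b)])[...,::-1])
E
```

```text
t: 13.15
ee_pos: [514.7, -208.0, 27.7]
orientation: [2.221, 2.221, -0.0]
ft_force: [-0.3, 0.7, 0.9]
width: 31.4
grasp_force: 30.0
t: 14.75
ee_pos: [520.8, 27.5, 167.8]
orientation: [2.223, 2.22, 0.0]
ft_force: [-0.3, -0.1, 0.2]
width: 31.7
grasp_force: 30.0
[520.80892888  27.47609251 167.84854663]
[0.02368396 3.73016105] [ 0.30961836 -7.65119139]
```

View pics/cap.png

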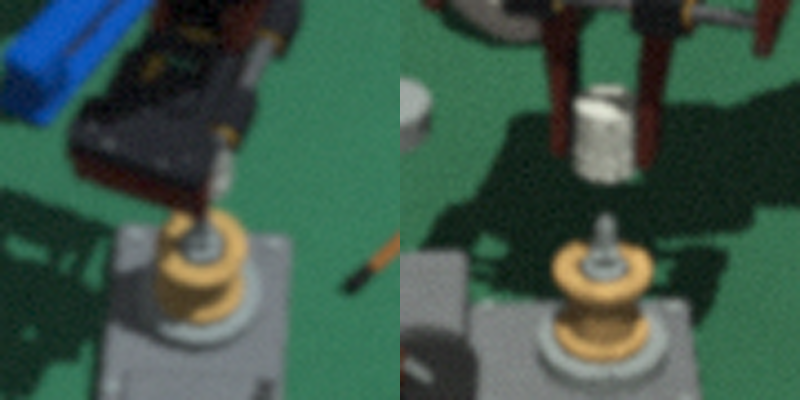

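Side crop: the cap is held upright over the stud, and the spool is down on the deck. Descending to just above the balls.

```bash
python3 -m inch '[[[0.9,0,10,0,0,0,10],[0.9,0,20,0,0,0,10],[0.9,0,28,0,0,0,10],[0.9,0,34,0,0,0,10],[0.9,0,40,0,0,0,10],[0.9,0,45,0,0,0,10],[0.9,0,45,0,0,0,10],[0.9,0,45,0,0,0,10]]]'
```

```text
t: 15.65
ee_pos: [520.8, 29.4, 122.6]
orientation: [-2.221, -2.221, 0.0]
ft_force: [-0.6, -0.2, -0.2]
width: 31.7
grasp_force: 30.0
```

```bash
python3 -m inch '[[[0,0,2,0,0,0,10],[0,0,4,0,0,0,10],[0,0,5,0,0,0,10],[0,0,6,0,0,0,10]]]'; python3 -m inch '[[[0,0,1,0,0,0,10],[0,0,2,0,0,0,10],[0,0,3,0,0,0,10],[0,0,4,0,0,0,10]]]';python3 -m inch '[[[0,0,1,0,0,0,10],[0,0,2,0,0,0,10],[0,0,3,0,0,0,10],[0,0,3,0,0,0,10]]]'
```

```text
t: 16.05
ee_pos: [521.0, 29.2, 117.3]
orientation: [2.221, 2.221, 0.0]
ft_force: [-2.3, 0.3, 6.1]
width: 31.9
grasp_force: 30.0
t: 16.45
ee_pos: [520.7, 29.2, 112.6]
orientation: [2.221, 2.221, -0.0]
ft_force: [-1.6, -1.6, 3.5]
width: 31.8
grasp_force: 30.0
t: 16.85
ee_pos: [520.7, 29.3, 109.6]
orientation: [-2.221, -2.221, 0.0]
ft_force: [-1.3, -2.4, 3.3]
width: 32.0
grasp_force: 30.0
```

```bash
python3 -m inch '[[[0,0,0.5,0,0,0,10],[0,0,1,0,0,0,10],[0,0,1,0,0,0,10]]]';python3 -m inch '[[[0,0,0.5,0,0,0,10],[0,0,1,0,0,0,10],[0,0,1,0,0,0,10]]]'
```

```text
t: 17.15
ee_pos: [520.8, 29.3, 109.5]
orientation: [2.221, 2.221, -0.0]
ft_force: [-4.6, -2.6, 14.3]
width: 31.9
grasp_force: 30.0
t: 17.45
ee_pos: [520.8, 29.3, 109.4]
orientation: [2.221, 2.221, 0.0]
ft_force: [-7.6, -1.4, 25.4]
width: 31.7
grasp_force: 30.0
```

```bash
python3 -m inch '[[[0,0,0,0,0,0,10],[0,0,0,0,0,0,10],[0,0,0,0,0,0,10],[0,0,0,0,0,0,10],[0,0,0,0,0,0,10],[0,0,0,0,0,0,10],[0,0,0,0,0,0,10],[0,0,0,0,0,0,10],[0,0,0,0,0,0,10],[0,0,0,0,0,0,10]]]'
python3 - <<'E'
from h import *
D=grab('side');b=proj(D,[520.6,29.1,90]).astype(int);u,v=b
cv2.imwrite('pics/fin.png',cv2.resize(D['frame'][v-50:v+50,u-50:u+50],(500,500),interpolation=cv2.INTER_CUBIC)[...,::-1])
for z in (80,82,118):print((proj(D,[520.6,29.1,z])-b+50)*5)
E
```

```text
t: 18.45
ee_pos: [520.8, 29.3, 109.4]
orientation: [2.221, 2.221, 0.0]
ft_force: [-7.9, -2.0, 25.2]
width: 31.7
grasp_force: 30.0
[253.67746133 270.52500141]
[253.76909711 266.92233743]
[255.44994966 200.49742192]
```

View pics/fin.png

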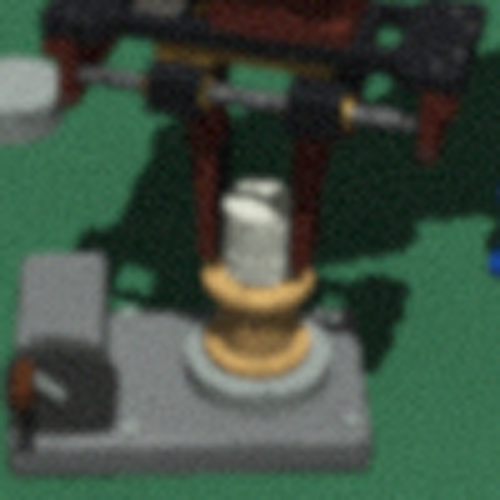

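The final picture shows the cap home on the spindle just above the spool, top centre near (255,197) against an expected (255,200). The push holds steady at 25 N.

```bash
python3 -c "
from workcell import ctrl
print(ctrl.close_job())"
```

```text
the job is handed in; nothing more can be done
None
```

The spool is fully down on the spindle and released, the cap clicked home, and I handed the job in at about 18.5 s with the gripper still pressing the cap down at about 25 N; the hand-in returned no verdict.

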